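# Put the tile box back on its raised rest

## Task

The game is over: push the rosewood tile box with the mother-of-pearl inlay up the shallow ramp onto the flat top of its raised rest, so that it sits wholly on the flat, squarely in front of the brass back lip. It is full of loose tiles, so slide it and do not lift it or tip it over. Leave the plain pale box and the tea glass where they stand.

Things in the scene. Friction and masses are not known exactly. Their poses are not given: they have to be found in the camera images.
- tile_box_center (a point): Centre (22 mm above its underside) of the tile box to push: dark red rosewood, white mother-of-pearl diamonds on lid and sides; 80 (its x) by 120 (y) by 44 mm tall, 0.4 to 0.9 kg, loose. It starts on the table before the ramp, its x axis pointing roughly up the ramp, its -x face towards the robot with clear table behind it.
- rest_top (a point): Centre of the flat top of the fixed wooden rest, 7 mm above the table. x points up the ramp, away from the robot; y along the rest; z up. Flat: x -60 to +60, y -190 to +190 mm. A pale ramp of full width rises from the table at x = -120 to the flat at x = -60 (7 degrees). A brass lip, 12 mm above the flat, has its inner face at x = +60; a box against it has its centre at x = +20. Sides open.
- plain_box_center (a point): Centre (22 mm above its underside) of a bystander: plain pale wooden box, no inlay, same 80 x 120 x 44 mm, loose, beside the tile box before the same ramp, at least 25 mm from it; either may be the left one. Leave it.
- tea_glass: Bystander: waisted tea glass with gilt rim, 60 mm across, 86 mm tall, origin at the centre of its underside, on a white saucer 105 mm across, left or right of the rest. Leave it. (A turquoise ashtray stands on the other side, two brass dice lie beyond the lip.)
Mind the look-alikes: they are no part of the job. Leave any blue, green or purple look-alike of the part that bears tile_box_center alone.

How it is judged:
By the outcome, as a careful person would: the job done as asked, in the order asked, and still so for the second after the job is handed in, with the robot touching nothing.
It also fails if it takes over 38 s, if anything falls off the work surface, if the arm or the gripper's body presses on something with over 40 N, if the wrist force passes 120 N, or if a joint passes its speed limit or range.

## Robot

A 7-joint arm with a two-finger parallel gripper is mounted at the origin on the work surface. World frame = base frame: x ahead of the robot, y to its left, z up, the work surface at z = 0. Lengths are in m, angles in rad, forces in N, time in s.
With the tool pointing down it reaches from about 0.4 to 0.9 m from the base axis. Payload 5.5 kg.
Tool frame: the origin (TCP) lies midway between the tips of the shut fingers; the grasp point (between the pads) lies 19 mm behind it (ctrl.grasp_offset is the distance from the TCP to the grasp point, in m); z points along the fingers, y is the line along which they close (so a half turn about z gives the same grasp; the last joint's range is limited). The gripper opens to 92 mm and grips with 3 to 60 N. Pads are 19 mm wide; open, the fingers measure 130 mm over their backs; the gripper's body (75 mm by 190 mm) begins 47 mm behind the grasp point.
Start: joints at [1.486, 0.501, -0.427, 1.55, 0.221, 1.138, -0.21], TCP at [0.222, -0.611, 0.227] pointing down, gripper open.
Joint ranges: [-2.88, 2.88], [-0.31, 2.03], [-1.54, 1.56], [0.2, 2.42], [-1.41, 4.55], [0.19, 2.02], [-2.57, 2.57]. Speed limits (rad/s): [2.57, 2.57, 3.14, 3.14, 3.14, 3.14, 3.14].

## Interface

Orientations are given as a 3x3 rotation matrix whose columns are the frame's x, y, z axes.
In Python, from rig import ctrl gives the robot as it stands. Calls block until the motion is done:
- ctrl.move_to(position, orientation): joint-space move of the TCP to a pose.
- ctrl.line_to(position, orientation=None, rate=0.15, threshold=None): straight line of the TCP; orientation=None keeps the orientation; rate is the mean speed in m/s. With threshold (N) it stops when the force on the tool has changed by that much, and returns True; else False.
- ctrl.goto_joints(angles): joint-space move.
- ctrl.command_gripper(opening, grip_force=None): finger opening in m; grip_force is the grip in N (None keeps the last); returns when the fingers have stopped.
- ctrl.pause(seconds).
- ctrl.ik(position, orientation): joint angles nearest the present ones, or None.
- ctrl.observe(): the state.
- ctrl.get_image(name): name is "side" or "top"; returns a dict with "frame" (480x640x3 uint8, red, green, blue), "K" (3x3 intrinsics, pixels), "R" (3x3) and "t" (3): a world point X has camera coordinates R X + t. Camera axes: x right, y down, z forward; pixel columns grow to the right and rows downward; lengths in m; the calibration is good to about 2 mm. A picture is of the moment at which its call begins. There is no depth.
A pose or a line that the arm cannot do raises ctrl.IKError and nothing moves.
- ctrl.sign_off(): hands the job in; it is judged then, once.
The state is a dict: "clock": time; "qpos": joint angles; "joint_vel": joint speeds; "effort": joint torques, N m; "eef_pos": TCP position; "tcp_rot": TCP orientation; "contact_force": force on the tool from outside, world axes, zero at the start; "torque": the same for the moment, N m; "opening": finger opening in m; "grip_force": force on a finger pad.
Only numpy, scipy, OpenCV 4.12 (cv2) and the standard library are available. Lean on these libraries where they do the work, as an engineer would, in place of code of your own. Each camera call takes 0.05 s, during which the arm holds its last target. There are 200 camera calls.

## Working session

There is one attempt and no reset: what is moved stays moved. The work goes in short steps, each a Python script; the robot and the scene stay as the last script left them, time stands still between calls to the robot, and variables do not carry over. Pictures are saved under pics/ and viewed, at most 10 in all, crops included, and the job is handed in when it is done.

```bash
mkdir -p pics; python3 - <<'E'
from rig import ctrl
import cv2,pickle
d={}
for n in("top","side"):
    g=ctrl.get_image(n);d[n]=g;cv2.imwrite(f"pics/{n}0.png",g["frame"][:,:,::-1]);print(n,g["K"],g["R"],g["t"])
pickle.dump(d,open("im0.pkl","wb"))
print(ctrl.observe()["clock"])
E
```

```text
top [[563.97775561   0.         324.84743732]
 [  0.         563.97775561 240.04299773]
 [  0.           0.           1.        ]] [[ 0.00620547 -0.99991264  0.01167039]
 [-0.99407883 -0.00743453 -0.10840668]
 [ 0.10848398 -0.01092857 -0.99403812]] [-0.01214514  0.47243922  1.48955564]
side [[609.73233507   0.         329.12428947]
 [  0.         609.73233507 236.96749468]
 [  0.           0.           1.        ]] [[-0.90714655 -0.42051481  0.01588819]
 [-0.26809159  0.54840826 -0.79207025]
 [ 0.32436406 -0.72278328 -0.61022314]] [0.40245745 0.16120225 1.33175947]
0.1
```

View pics/top0.png

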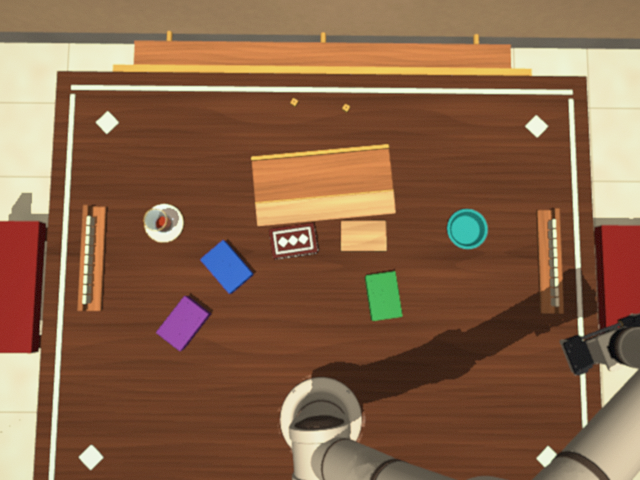

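View pics/side0.png

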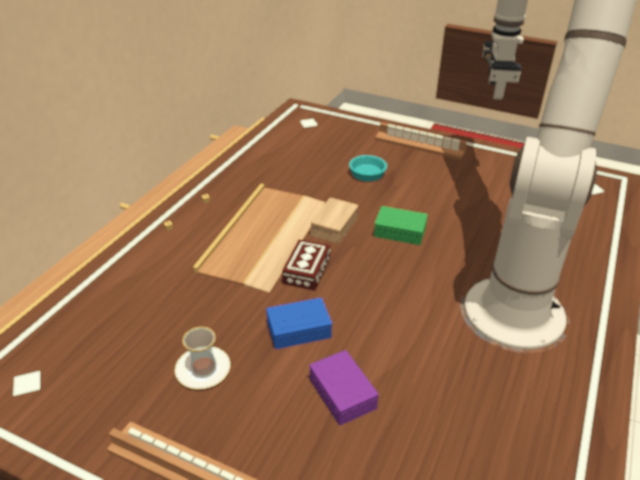

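The top view shows the rest with corners at about (252,157), (388,146), (395,213) and (257,225). The tile box is at (295,241), the plain box at (363,235), and the glass at (163,222). I'll zoom in to get accurate corners.

```bash
cat > h.py <<'E'
import numpy as np,cv2
def ray(g,uv,z):
    R,t=g["R"],np.array(g["t"]);c=-R.T@t
    d=R.T@np.linalg.inv(g["K"])@[uv[0],uv[1],1.]
    return c+d*(z-c[2])/d[2]
def proj(g,X):
    p=g["K"]@(g["R"]@X+g["t"]);return p[:2]/p[2]
E
python3 - <<'E'
import pickle,cv2
d=pickle.load(open("im0.pkl","rb"))
a=d["top"]["frame"][135:265,245:405,::-1]
cv2.imwrite("pics/c0.png",cv2.resize(a,None,fx=5,fy=4.6*5/4.6*0.9,interpolation=cv2.INTER_CUBIC) if 0 else cv2.resize(a,(738,600),interpolation=cv2.INTER_CUBIC))
E
```

```text
(no output)
```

View pics/c0.png

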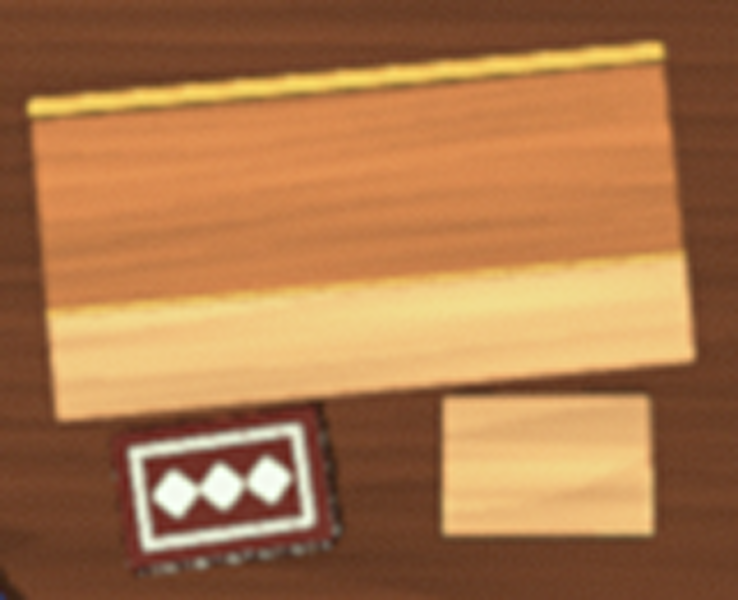

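The crop shows the white lid frame with corners near (128,447), (300,424), (315,524) and (143,550). The ramp foot runs from (57,421) to (695,358), and the flat's front edge from (47,312) to (682,253).

```bash
cat >> h.py <<'E'
def box(g,z=0.044,roi=(120,275,250,410)):
    r0,r1,c0,c1=roi
    hsv=cv2.cvtColor(g["frame"],cv2.COLOR_RGB2HSV)
    m=np.zeros(hsv.shape[:2],np.uint8)
    m[r0:r1,c0:c1]=cv2.inRange(hsv,(0,0,120),(180,100,255))[r0:r1,c0:c1]
    cs=cv2.findContours(m,cv2.RETR_EXTERNAL,cv2.CHAIN_APPROX_NONE)[0]
    k=max(cs,key=cv2.contourArea)
    P=np.array([ray(g,p[0],z)[:2] for p in k],np.float32)
    (cx,cy),(w,h),a=cv2.minAreaRect(P)
    q=cv2.boxPoints(((cx,cy),(w,h),a)); e=max(q[1]-q[0],q[2]-q[1],key=np.linalg.norm)
    e=e*np.sign(e[1]); return np.array([cx,cy]),np.arctan2(-e[0],e[1]),(w,h)
E
python3 - <<'E'
import pickle,numpy as np
from h import *
d=pickle.load(open("im0.pkl","rb"));g=d["top"]
pt=lambda u,v,z:ray(g,(245+(u+.5)/4.6125-.5,135+(v+.5)/4.615-.5),z)[:2]
E=[pt(57,421,0),pt(695,358,0),pt(47,312,.007),pt(682,253,.007),pt(30,116,.007),pt(664,62,.007)]
for i in(0,2,4):
    e=E[i]-E[i+1];print(E[i],E[i+1],np.linalg.norm(e),"yaw",np.arctan2(-e[0],e[1]),"mid",(E[i]+E[i+1])/2)
f=(E[2]+E[3])/2;l=(E[0]+E[1])/2
y=np.mean([np.arctan2(-(E[i]-E[i+1])[0],(E[i]-E[i+1])[1]) for i in(0,2,4)])
x=np.array([np.cos(y),np.sin(y)]);c=((l+.12*x)+(f+.06*x))/2
print("rest",c,y)
bc,by,s=box(g);print("box",bc,by,s,"in rest",np.array([[x[0],x[1]],[-x[1],x[0]]])@(bc-c))
print("plain",[pt(*p,.044) for p in((443,395),(651,395),(655,536),(443,536))])
# check
for X in(np.r_[bc,.044],):print(proj(d["side"],X))
E
```

```text
[0.51304821 0.1768059 ] [ 0.55388929 -0.20254619] 0.3815442419301565 yaw 0.1072470242244931 mid [ 0.53346875 -0.01287015]
[0.57724815 0.18321127] [ 0.61601392 -0.19428595] 0.3794824558708285 yaw 0.10233281799825124 mid [ 0.59663104 -0.00553734]
[0.69588236 0.19569836] [ 0.73253162 -0.18424179] 0.38170366221053004 yaw 0.09616308590380028 mid [0.71420699 0.00572829]
rest [ 6.54582905e-01 -4.73248306e-05] 0.10191430937551488
box [0.46994957 0.07653808] 0.15097214 (0.06420554965734482, 0.1043098196387291) in rest [-0.17588367  0.09497224]
plain [array([ 0.52404024, -0.0505088 ]), array([ 0.52499055, -0.17086188]), array([ 0.44317677, -0.17271355]), array([ 0.44229205, -0.05076767])]
[305.05636591 255.37907369]
```

```bash
cat >> h.py <<'E'
RC=np.array([0.65458,-0.00005]);RY=0.102
def W(x,y,z):
    c,s=np.cos(RY),np.sin(RY);return np.array([RC[0]+c*x-s*y,RC[1]+s*x+c*y,z])
def O(yaw,f=1):
    c,s=f*np.cos(yaw),f*np.sin(yaw);return np.array([[c,s,0],[s,-c,0],[0,0,-1.]])
E
python3 - <<'E'
from rig import ctrl
from h import *
b=np.array([.46995,.07654]);u=np.array([np.cos(.151),np.sin(.151)])
for f in(1,-1):
  for back in(.07,.062,.056):
    for z in(.15,.02):
      q=ctrl.ik(np.r_[b-u*back,z],O(.151,f));print(f,back,z,None if q is None else np.round(q,2))
  q=ctrl.ik(W(-.03,.095,.02),O(RY,f));print(None if q is None else np.round(q,2))
E
```

```text
1 0.07 0.15 [ 0.76  0.31 -1.11  2.19  0.37  0.85 -2.  ]
1 0.07 0.02 [ 0.4   0.52 -0.72  2.27  0.66  0.57 -2.26]
1 0.062 0.15 [ 0.76  0.34 -1.13  2.17  0.41  0.86 -2.03]
1 0.062 0.02 [ 0.39  0.53 -0.72  2.25  0.66  0.58 -2.25]
1 0.056 0.15 [ 0.77  0.37 -1.14  2.16  0.44  0.88 -2.06]
1 0.056 0.02 [ 0.39  0.54 -0.72  2.23  0.66  0.58 -2.25]
[ 0.26  0.77 -0.62  1.74  0.59  0.82 -2.11]
-1 0.07 0.15 [ 0.7   0.28 -1.04  2.19  0.33  0.84  1.18]
-1 0.07 0.02 [ 0.47  0.56 -0.82  2.26  0.75  0.61  0.81]
-1 0.062 0.15 [ 0.73  0.32 -1.08  2.17  0.38  0.85  1.14]
-1 0.062 0.02 [ 0.45  0.56 -0.79  2.25  0.72  0.61  0.83]
-1 0.056 0.15 [ 0.75  0.35 -1.11  2.16  0.42  0.87  1.1 ]
-1 0.056 0.02 [ 0.43  0.56 -0.77  2.23  0.71  0.61  0.85]
[ 0.49  0.95 -1.    1.74  0.94  1.01  0.8 ]
```

```bash
python3 - <<'E'
from rig import ctrl
from h import *
b=np.array([.46995,.07654]);u=np.array([np.cos(.151),np.sin(.151)])
ctrl.command_gripper(.06)
ctrl.move_to(np.r_[b-u*.07,.13],O(.151,-1))
ctrl.line_to(np.r_[b-u*.07,.02])
print(ctrl.observe()["clock"],ctrl.observe()["contact_force"])
print(ctrl.line_to(np.r_[b-u*.045,.02],rate=.03,threshold=2))
o=ctrl.observe();print(o["clock"],o["contact_force"],o["eef_pos"])
# push up to just past half way
c,s=np.cos(RY),np.sin(RY);d=o["eef_pos"][:2]-RC
xr,yr=np.array([[c,s],[-s,c]])@d;print("rest frame tcp",xr,yr)
print(ctrl.line_to(W(xr+.05,yr,.02),O(RY+.02,-1),rate=.05,threshold=25))
print(ctrl.line_to(W(-.07,yr,.02),O(RY,-1),rate=.06,threshold=25))
o=ctrl.observe();print(o["clock"],o["contact_force"],o["eef_pos"])
g=ctrl.get_image("top");print(box(g,.051))
cv2.imwrite("pics/t1.png",cv2.resize(g["frame"][120:280,230:420,::-1],None,fx=3,fy=3))
g=ctrl.get_image("side");cv2.imwrite("pics/s1.png",cv2.resize(g["frame"][150:330,170:400,::-1],None,fx=3,fy=3))
E
```

```text
4.2083 [-0.52149369  0.36123579  0.83919552]
True
4.8167 [-0.87859108  0.27332318  0.34392536] [0.41841988 0.0686068  0.01989627]
rest frame tcp -0.2279418184472556 0.09234653952959054
False
False
7.9333 [-4.70893632 -1.10672641  1.51085273] [0.57555499 0.08486448 0.02016138]
(array([0.58623427, 0.02350558]), np.float32(-0.6923388), (0.34930703043937683, 0.1400870382785797))
```

View pics/t1.png

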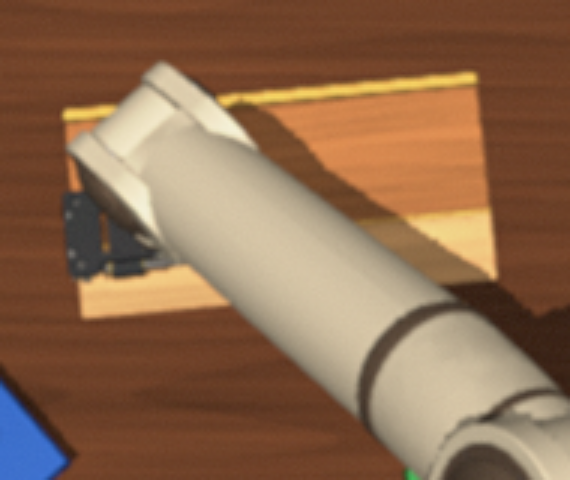

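View pics/s1.png

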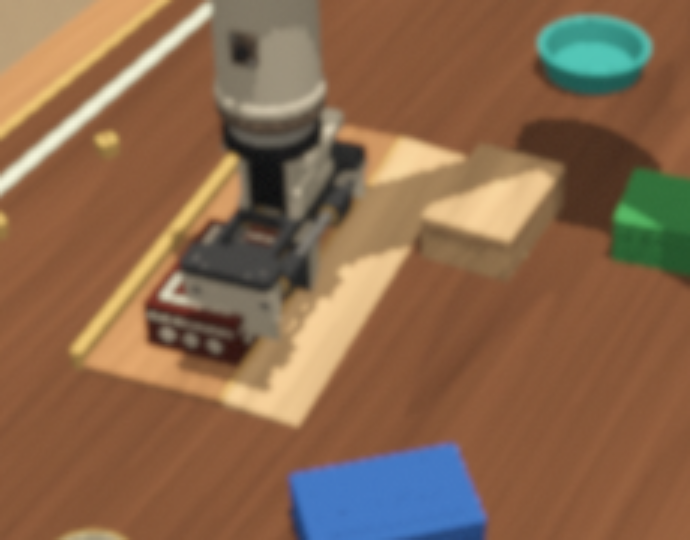

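The side view shows the box upright and level on the flat, with the fingers behind it and a gap left to the lip. The plain box hasn't moved. Next I'll push slowly until it touches the lip.

```bash
python3 - <<'E'
from rig import ctrl
from h import *
print(ctrl.line_to(W(-.038,.0923,.02),rate=.04,threshold=25))
print(ctrl.line_to(W(-.022,.0923,.02),rate=.02,threshold=8))
o=ctrl.observe();d=o["eef_pos"][:2]-RC;print(o["clock"],o["contact_force"],d@[np.cos(RY),np.sin(RY)])
ctrl.line_to(W(-.07,.0923,.02),rate=.08)
ctrl.line_to(W(-.09,.0923,.15),rate=.15)
q=ctrl.observe()["qpos"].copy();q[0]-=1.0;ctrl.goto_joints(q)
g=ctrl.get_image("top");bc,by,s=box(g,.051,(120,275,240,350))
c,sn=np.cos(RY),np.sin(RY);print(np.array([[c,sn],[-sn,c]])@(bc-RC),by-RY,s,ctrl.observe()["clock"])
cv2.imwrite("pics/t2.png",cv2.resize(g["frame"][120:280,230:420,::-1],None,fx=3,fy=3,interpolation=cv2.INTER_CUBIC))
E
```

```text
False
True
9.2667 [ 0.06662578  0.3226868  -0.40920542] -0.038302811581880515
[0.014784   0.09267941] 8.560717e-06 (0.06429409980773926, 0.10423697531223297) 12.8
```

View pics/t2.png

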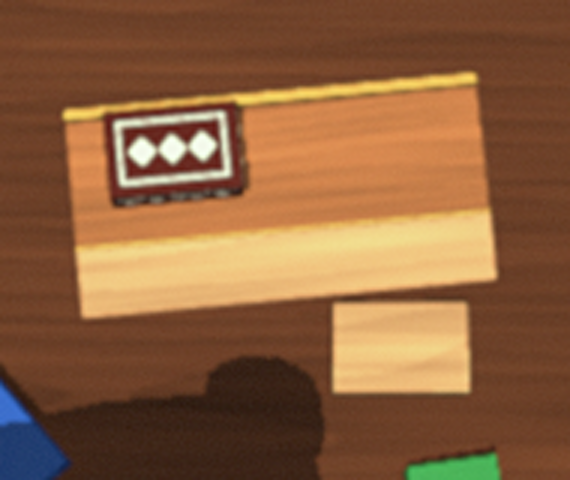

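The box sits level and square on the flat, at (+14.8, +93) mm in the rest's frame with yaw error about 0. It is about 5 mm from the lip. The plain box is unmoved and the arm is clear, so I'm handing it in.

```bash
python3 -c "
from rig import ctrl
print(ctrl.sign_off())"
```

```text
the job is handed in; nothing more can be done
None
```

I slid the tile box up the ramp; it sits upright, square and wholly on the flat, about 5 mm short of the brass lip, the plain box and tea glass were left alone, and the job was handed in at about 13 s (limit 38 s).

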